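# Pulse the spice mill: index the cup turret, fit the bayonet lid, hold it half-turned

### The arm

A 6-joint arm with a two-finger parallel gripper is mounted at the origin on the work surface. World frame = base frame: x ahead of the robot, y to its left, z up, the work surface at z = 0. Lengths are in m, angles in rad, forces in N, time in s.
With the tool pointing down it reaches from about 0.4 to 0.825 m from the base axis. Payload 7 kg.
Tool frame: the origin (TCP) lies midway between the tips of the shut fingers; the grasp point (between the pads) lies hold_point_z behind it (hold_point_z is the distance from the TCP to the grasp point, in m); z points along the fingers, y is the direction in which the jaws open and shut (so a half turn about z gives the same grasp; the last joint's range is limited). The gripper opens to 88 mm and grips with 3 to 60 N. Pads are 19 mm wide; open, the fingers measure 130 mm over their backs; the gripper's body (78 mm by 193 mm) begins 47 mm behind the grasp point.
Start: joints at [-0.819, 0.359, 0.012, 0, -1.224, -0.288], TCP at [0.302, -0.604, 0.227] pointing down, gripper open.
Joint ranges: [-3.07, 3.07], [-1.43, 2.12], [-1.02, 1.25], [-3.03, 1.67], [-3.05, -0], [-3.03, 3.03]. Speed limits (rad/s): [2.39, 2.39, 3.01, 3.14, 3.14, 3.14].

### API

Orientations are given as [roll, pitch, yaw] about the fixed x, y, z axes, in that order (R = Rz(yaw) Ry(pitch) Rx(roll)).
In Python, from station import * gives the robot as it stands. The module is installed in compiled form; this text tells all that it offers.
- The arm moves only by the tool arm_command, never from a script. Its arguments are lists of equal length, an entry for each row: "fingers": the closure, from -1 (fully open) to 1 (shut); "dp": the shift along the world's x, y, z in m, a list of three; "roll": the turn about the world's z in rad. In form: {"fingers": [fingers, ...], "dp": [[x, y, z], ...], "roll": [roll, ...]}. A call has 1 to 8 rows; each row shifts and turns the pose as measured when the row begins; what a row does not reach is not made up. A row lasts 1/10 s, in which the tool goes at most 50 mm and 8.59 degrees, less where a joint would pass 70% of its speed; a pose out of reach is approached as far as the arm can. A call is refused whole if a number of a shift passes 0.05 or a number of a turn 0.15, either way. A call with a gripper value outside its range is refused whole. The fingers move at their own pace and stop on an object; "newtons" is the grip in N (left out, the last holds). Time passes only in rows, so rows that do not move let the fingers close. It gives the time, the measured TCP pose, the force and the opening at its end, in the units of the state.
- get_state(): the state, without advancing time (a new reading comes with each control period).
- grab_frame(name): name is "scene" or "top"; returns the picture (400x640x3 uint8, blue, green, red); there is no depth.
- calibration(name): a dict with "fx", "fy", "cx", "cy" (pixels), "R" (3x3) and "t" (3): a world point X has camera coordinates R X + t. Camera axes: x right, y down, z forward; pixel columns grow to the right and rows downward; lengths in m; the calibration is good to about 2 mm. A picture is of the moment at which its call begins. calibration takes no time and is no camera call.
- job_done(): hands the job in, once; it reports no verdict.
The state is a dict: "t": time; "q": joint angles; "qd": joint speeds; "joint_efforts": joint torques, N m; "eef_pos": TCP position; "ee_rot": TCP orientation; "force": force on the tool from outside, world axes, zero at the start; "moment": the same for the moment, N m; "width": finger opening in m.
Only numpy, scipy, OpenCV 4.12 (cv2) and the standard library are available. Lean on these libraries where they do the work, as an engineer would, in place of code of your own. Each camera call takes 0.05 s, during which the arm holds its last target.

### The job

Turn the spice mill's turret one click anticlockwise (seen from above) so that the open cup comes to the drive station at the mill's nose, then drop the bayonet lid fully home through the cup's two slots and twist it clockwise to the pulse position, half of the quarter turn to the lock (45 degrees), never on through the lock click. The lid is sprung back, so finish while still gripping it and holding it there, turned halfway; do not let go. Leave the jar, milk jug, sugar bowl and spoon where they stand.

Things in the scene. Friction and masses are not known exactly. Their poses are not given: they have to be found in the camera images.
- mill: Fixed spice mill: grey round housing, 236 mm across, 45 mm high, origin on its vertical axis at the underside, z up. On it turns an aluminium turret disc (224 mm across, top 57 mm above the shelf) with three steel cups 75 mm from the axis, 60 degrees apart: two low closed domes (64 mm across, tops at 92 mm) and a taller open cup, plus a post to turn it by.
- drive (a point): The drive station: fixed point on the mill, 75 mm from its axis in the mill's -x direction, 107 mm above the shelf (where the open cup's rim centre must come). On the housing it is marked by the nose, a block 60 mm wide reaching 154 mm from the axis (the plain block on the mill's +y side, reaching 167 mm, 67 mm high, only houses the detent ball).
- turret (a joint): Turret angle about the mill's vertical axis, rad, growing anticlockwise from above. Ball detents at -1.047, 0, +1.047 (end stop 1.17). Starts at 0, a closed dome at the drive station; at +1.047 the open cup is there. Leaving a detent takes 0.5 to 0.8 N m (up to 9 N at the post); between detents it turns freely and stays where left; within 0.06 rad a detent pulls it in.
- post_top (a point): Top centre of the turret's steel post: upright round pin, 16 mm in diameter, top 122 mm above the shelf, 65 mm tall (28 mm wide collar on its lowest 6 mm), 95 mm from the mill's axis. Its direction from the axis is the mill's x turned by (turret angle - 0.524 rad) about z: one click takes it from -30 to +30 degrees.
- cup (a point): Open steel cup fixed on the turret, 64 mm across; origin on its axis in the rim plane, 107 mm above the shelf, z up. Mouth: 42 mm round hole in a 7 mm thick lip, with two slots 11 mm wide reaching 28 mm from the axis, along the cup's +x and -x. An 8 mm wide rib outside marks each slot; a thin rib 45 degrees clockwise of it marks the pulse position.
- cup_turn (a point): A point on the cup's axis, 16 mm below the rim, where the lugs turn, with the cup's axes. Lugs turn only clockwise from above: 0 in the slots, a return spring from about 8 degrees (0.06, rising to 0.16 N m at 45 degrees), the sprung lock click resisting from about 60 degrees (0.3 N m more), lock at 90 degrees.
- lid: Loose black plastic bayonet lid, about 0.12 kg, standing on its spigot; origin at the centre of the spigot's underside, z up. Spigot 39 mm in diameter, 14 mm high; flange 62 mm in diameter, z = 14 to 20 mm. Two lugs at the spigot's foot along +x and -x, 7 mm wide, 5 mm high, reaching 26 mm from the axis. Home, the flange rests on the rim: origin 14 mm below the cup's (lift up to 2 mm once turned).
- lid_bar (a point): Centre of the top of the lid's straight grip bar, 48 mm above the lid's origin, with the lid's axes. The bar lies along the lid's x, directly over the lugs: 50 mm long, 14 mm thick (along y), from z = 20 to 48 mm. The lid is the same after half a turn.
- jar: Closed glass jar, 72 mm across, 120 mm high, origin under its centre. Leave alone.
- jug: Open steel milk jug, 84 mm across, 100 mm high, handle towards its +y, origin under its centre. Leave alone.
- sugar_bowl: White ceramic sugar bowl, 100 mm across, 55 mm high, origin under its centre. Leave alone.
- spoon: Red plastic measuring spoon lying flat, 150 mm long along its x. Leave alone.
Not all that is in view belongs to the job. What is meant by the lid is not white, and is the larger of those in its own colour.

How it is judged:
By the outcome, as a careful person would: the job done as asked, in the order asked, and still so for the second after the job is handed in, while the arm keeps its last pose, push and grip.
It also fails if it takes over 64 s, if anything falls off the work surface, if the arm or the gripper's body presses on something with over 40 N, if the wrist force passes 120 N, or if a joint passes its speed limit or range.

## Working session

There is one attempt and no reset: what is moved stays moved. The work goes in short steps, Python scripts to look and compute and a tool call to move; the robot and the scene stay as the last step left them, time stands still between calls to the robot, and variables do not carry over. Pictures are saved under pics/ and viewed, and the job is handed in when it is done.

Besides the shell and the picture viewer there is one more tool, called as name(argument=value, ...) on one line, values as JSON. arm_command: Moves the arm, as the interface text tells. Its arguments: {"type":"object","properties":{"fingers":{"type":"array"},"dp":{"type":"array"},"roll":{"type":"array"},"newtons":{"type":"number"}},"required":["fingers","dp","roll"]}

```bash
mkdir -p pics
python3 - <<'E'
from station import *
import cv2
s=get_state();print(s)
for n in("scene","top"):
    cv2.imwrite(f"pics/{n}0.png",grab_frame(n));print(n,calibration(n))
E
```

```text
{'t': 0.0, 'q': array([-8.18897782e-01,  3.59400980e-01,  1.10369102e-02, -3.44984501e-04,
       -1.22412233e+00, -2.88091501e-01]), 'qd': array([ 7.85770131e-04,  4.88424777e-04,  1.00180585e-03, -6.22205932e-04,
       -1.78398812e-03, -1.46314382e-05]), 'joint_efforts': array([ 7.45779507e-04, -5.82715845e+01,  2.93058068e+01,  6.99703261e+00,
        6.98031407e-03, -1.52005596e-04]), 'eef_pos': array([ 0.30170122, -0.60325304,  0.22560497]), 'ee_rot': array([ 3.13988009e+00, -1.69294562e-04, -2.67790295e+00]), 'force': array([1.13659645, 0.49061405, 0.93205129]), 'moment': array([ 0.00989903, -0.01930033,  0.00147809]), 'width': 0.08775306363073498}
scene {'fx': 396.4381013417974, 'fy': 396.4381013417974, 'cx': 316.87389794053144, 'cy': 191.33388611903877, 'R': array([[ 0.36821479,  0.92953473,  0.01957166],
       [ 0.51878099, -0.18794373, -0.83399247],
       [-0.77154659,  0.31724177, -0.55142861]]), 't': array([-0.22839208, -0.23681966,  1.48945817])}
top {'fx': 366.4516312760596, 'fy': 366.4516312760596, 'cx': 320.2087331446177, 'cy': 198.37870201155204, 'R': array([[-2.11018616e-03, -9.99899002e-01,  1.40546157e-02],
       [-9.89705269e-01,  7.69666161e-05, -1.43120492e-01],
       [ 1.43104955e-01, -1.42119381e-02, -9.89605473e-01]]), 't': array([-0.02145572,  0.64600329,  0.89711463])}
```

View pics/scene0.png

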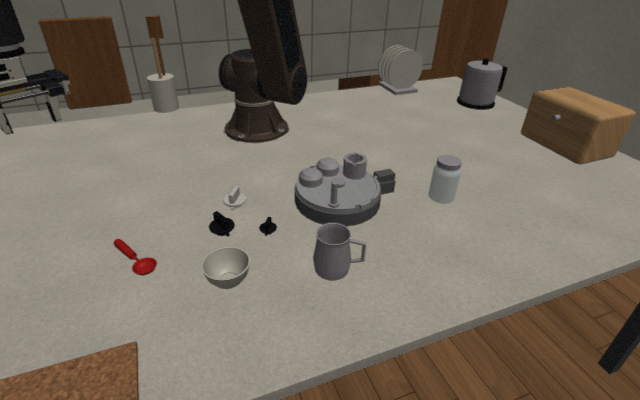

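View pics/top0.png

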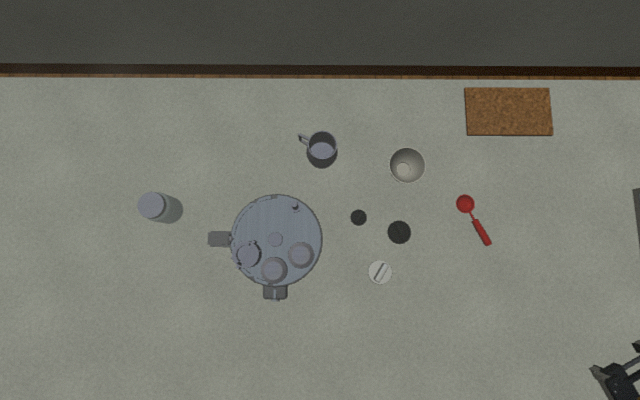

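```bash
cat > h.py <<'E'
from station import *
import numpy as np,cv2
def ray(n,u,v,z):
    c=calibration(n);d=np.array([(u-c['cx'])/c['fx'],(v-c['cy'])/c['fy'],1.])
    C=-c['R'].T@c['t'];w=c['R'].T@d
    return C+w*(z-C[2])/w[2]
def proj(n,X):
    c=calibration(n);p=c['R']@np.asarray(X,float)+c['t'];return np.array([c['fx']*p[0]/p[2]+c['cx'],c['fy']*p[1]/p[2]+c['cy']])
def crop(im,x0,y0,w,h,k): return cv2.resize(im[y0:y0+h,x0:x0+w],None,fx=k,fy=k,interpolation=cv2.INTER_CUBIC)
E
python3 - <<'E'
from h import *
t=cv2.imread('pics/top0.png');s=cv2.imread('pics/scene0.png')
g=lambda im:np.clip(im.astype(float)**.6*255**.4,0,255).astype(np.uint8)
cv2.imwrite('pics/c1.png',crop(g(t),200,180,133,100,6)[:600,:800]);
cv2.imwrite('pics/c2.png',crop(g(t),340,195,80,60,10))
cv2.imwrite('pics/c3.png',crop(g(s),195,175,100,75,8))
cv2.imwrite('pics/c4.png',crop(g(s),285,145,120,90,6))
E
```

```text
(no output)
```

View pics/c1.png

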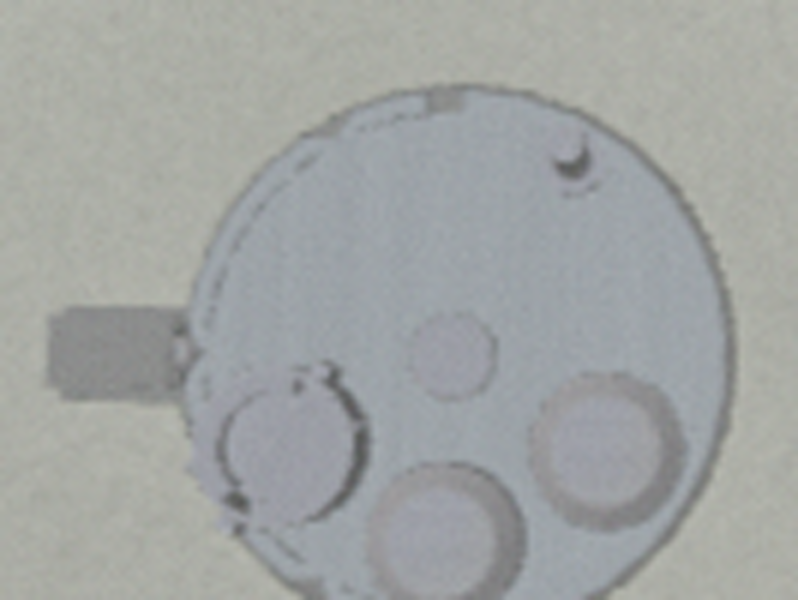

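View pics/c2.png

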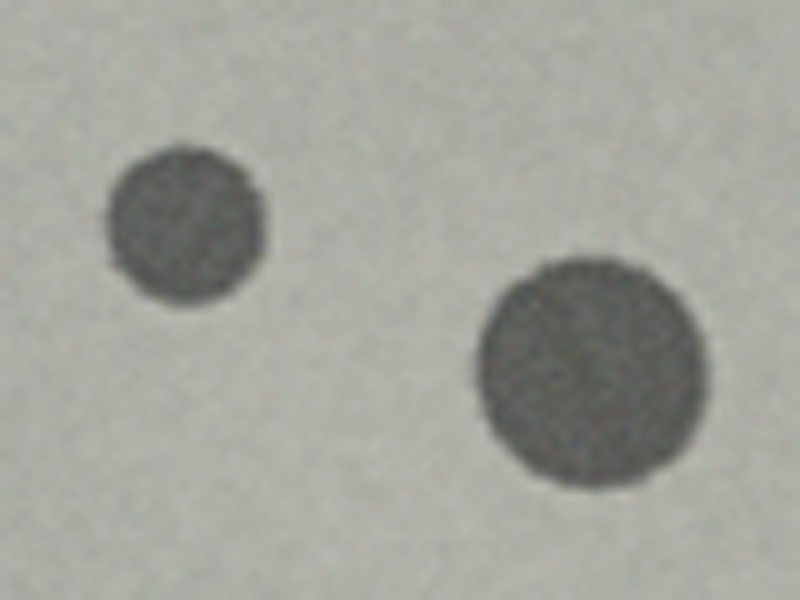

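View pics/c3.png

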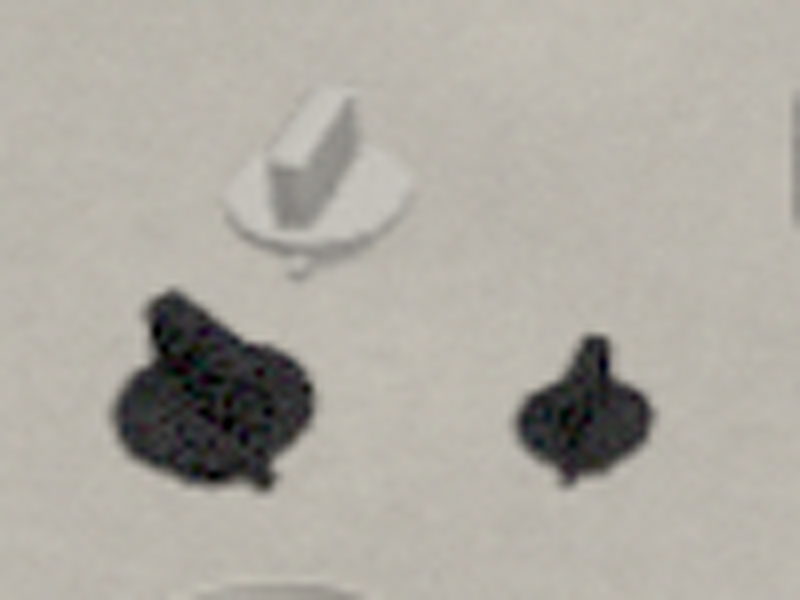

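View pics/c4.png

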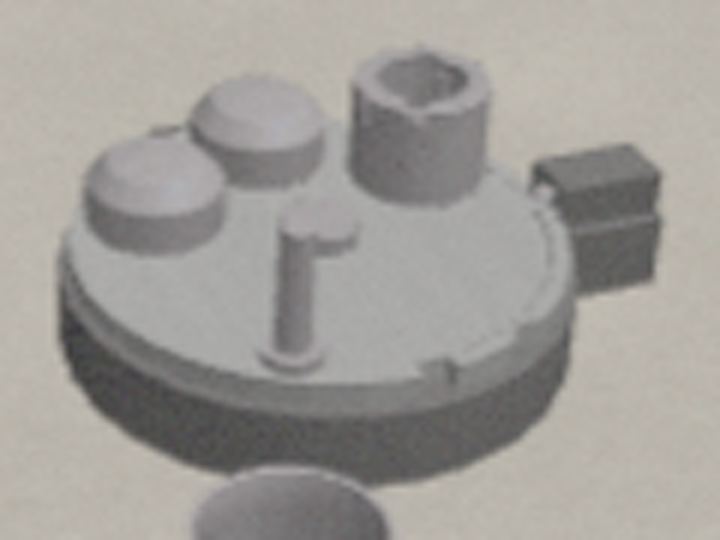

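Run:
```python
from h import *
t=np.mean([grab_frame('top').astype(float) for _ in range(8)],0)
s=np.mean([grab_frame('scene').astype(float) for _ in range(6)],0)
np.save('t.npy',t);np.save('s.npy',s)
def st(c,lo,hi,g=.7): return (255*np.clip((c-lo)/(hi-lo),0,1)**g).astype(np.uint8)
a=crop(st(t,5,45),380,212,40,40,14)
b=crop(st(s,0,60),200,200,50,50,11)
cv2.imwrite('pics/d1.png',a)
cv2.imwrite('pics/d2.png',b)
cv2.imwrite('pics/d3.png',crop(st(t,30,160),225,185,100,125,5)[:,:])
```

```text
(no output)
```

View pics/d1.png

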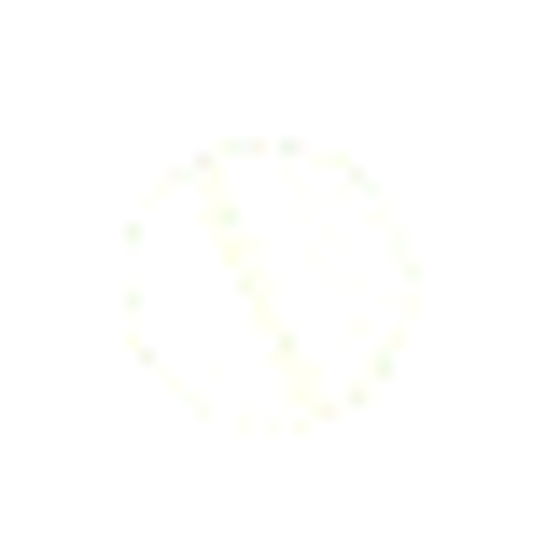

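View pics/d2.png

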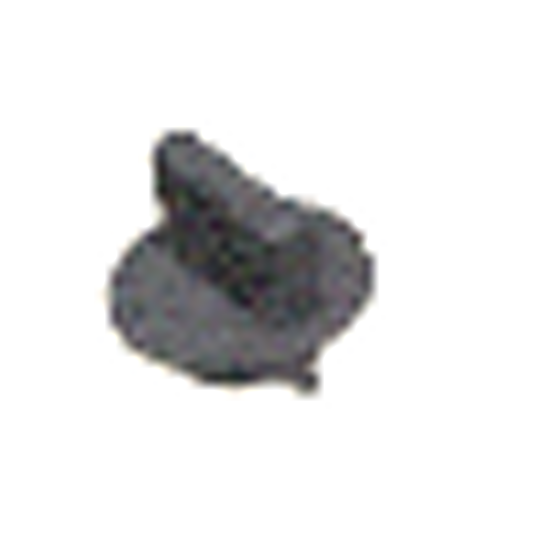

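View pics/d3.png

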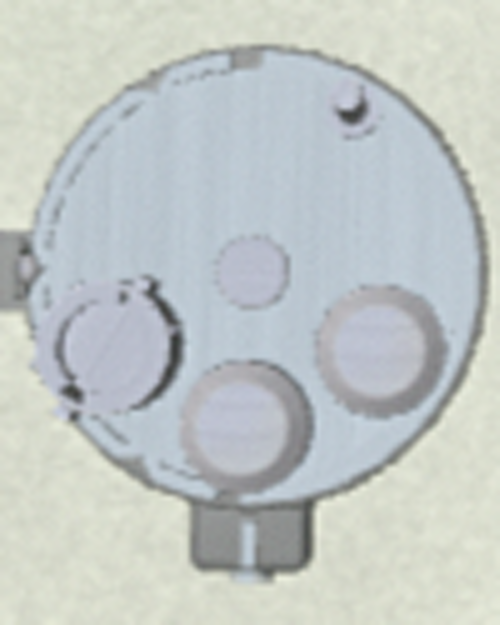

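```bash
cat > fit.py <<'E'
from h import *
from scipy.optimize import minimize,least_squares
from scipy.ndimage import map_coordinates
t=np.load('t.npy');s=np.load('s.npy')
K=6
def cyl(r,z0,z1,n=48):
    a=np.linspace(0,2*np.pi,n,endpoint=False);return np.vstack([np.c_[r*np.cos(a),r*np.sin(a),0*a+z] for z in(z0,z1)])
def box(x0,x1,y0,y1,z0,z1): return np.array([[x,y,z] for x in(x0,x1) for y in(y0,y1) for z in(z0,z1)])
LID=[cyl(.0195,0,.014),cyl(.031,.014,.020),box(-.025,.025,-.007,.007,.02,.048),box(-.026,.026,-.0035,.0035,0,.005)]
def projn(n,P):
    c=calibration(n);p=P@c['R'].T+c['t'];return np.c_[c['fx']*p[:,0]/p[:,2]+c['cx'],c['fy']*p[:,1]/p[:,2]+c['cy']]
def sil(n,parts,x,y,yaw,win,z=0):
    x0,y0,w,h=win;m=np.zeros((h*K,w*K),np.uint8);c,s_=np.cos(yaw),np.sin(yaw)
    R=np.array([[c,-s_,0],[s_,c,0],[0,0,1]])
    for P in parts:
        q=projn(n,P@R.T+[x,y,z]);q=(q-[x0-.5,y0-.5])*K
        cv2.fillConvexPoly(m,cv2.convexHull(np.round(q*16).astype(np.int32)),255,cv2.LINE_AA,4)
    return cv2.resize(m,(w,h),interpolation=cv2.INTER_AREA)/255.
E
cat > lid.py <<'E'
from fit import *
def run(n,im,win,x,y):
    x0,y0,w,h=win;g=im[y0:y0+h,x0:x0+w].mean(2);bg=np.percentile(g,85);fg=np.percentile(g[g<bg*.5],40);ob=np.clip((bg-g)/(bg-fg),0,1)
    best=[]
    for yaw in np.arange(0,np.pi,.2):
        f=lambda p:((sil(n,LID,p[0],p[1],p[2],win)-ob)**2).sum()
        r=minimize(f,[x,y,yaw],method='Nelder-Mead',options=dict(initial_simplex=[[x,y,yaw],[x+.006,y,yaw],[x,y+.006,yaw],[x,y,yaw+.15]],xatol=1e-5,fatol=1e-4))
        best.append((r.fun,*r.x))
    best.sort();print(n);[print(np.round(b,4)) for b in best[:4]]
    return best[0]
if __name__=='__main__':
    p=ray('top',399,232,.017);print(p)
    run('top',t,(375,208,48,48),p[0],p[1]); run('scene',s,(200,200,50,45),p[0],p[1])
E
python3 lid.py
python3 - <<'E'
from fit import *
g=t.mean(2)
# turret edge radial
C=ray('top',276.5,240,.057);print('C0',C, 'cam',-calibration('top')['R'].T@calibration('top')['t'])
c=C[:2].copy()
for it in range(4):
    pts=[];rs=np.arange(.104,.1215,.0005)
    for a in np.arange(0,2*np.pi,np.pi/60):
        if 1.9<a%(2*np.pi)<3.6 or 1.3<a<1.9: continue
        P=np.array([[c[0]+r*np.cos(a),c[1]+r*np.sin(a),.057] for r in rs]);q=projn('top',P)
        v=map_coordinates(g,[q[:,1],q[:,0]],order=1);d=np.gradient(v);k=d.argmin()
        pts.append([*P[k,:2],rs[k],a])
    pts=np.array(pts)
    f=lambda p:np.hypot(pts[:,0]-p[0],pts[:,1]-p[1])-p[2]
    r=least_squares(f,[*c,.112],loss='soft_l1',f_scale=.001);c=r.x[:2];print(r.x,np.median(abs(f(r.x))))
print(np.round(np.c_[pts[:,3],f(r.x)*1e3],2)[::4].T)
E
```

```text
[ 0.56089783 -0.22965637  0.017     ]
C0 [0.53929295 0.08754881 0.057     ] cam [ 0.51092604 -0.00875353  0.9805474 ]
[0.54156727 0.08933884 0.11160684] 0.00036936070367347973
[0.54147748 0.08952909 0.11170984] 0.0003823320811865219
[0.54151776 0.0896286  0.11181152] 0.0002695836014167674
[0.54144377 0.08964989 0.11180903] 0.00026780897071232435
[[ 0.    0.21  0.42  0.63  0.84  1.05  1.26  3.77  3.98  4.19  4.4   4.61
   4.82  5.03  5.24  5.45  5.65  5.86  6.07]
 [ 1.76  0.76 -0.25  0.74  0.72 -0.29 -7.81  0.14  0.16  0.67  0.19  0.2
   0.22  0.23 -0.25  0.26  0.26 -0.23  0.77]]Traceback (most recent call last):
  File "lid.py", line 13, in <module>
    run('top',t,(375,208,48,48),p[0],p[1]); run('scene',s,(200,200,50,45),p[0],p[1])
    ~~~^^^^^^^^^^^^^^^^^^^^^^^^^^^^^^^^^^^
  File "lid.py", line 7, in run
    r=minimize(f,[x,y,yaw],method='Nelder-Mead',options=dict(initial_simplex=[[x,y,yaw],[x+.006,y,yaw],[x,y+.006,yaw],[x,y,yaw+.15]],xatol=1e-5,fatol=1e-4))
    res = _minimize_neldermead(fun, x0, args, callback, bounds=bounds,
                               **options)
    fxr = func(xr)
    fx = function(np.copy(x), *(wrapper_args + args))
  File "lid.py", line 6, in <lambda>
    f=lambda p:((sil(n,LID,p[0],p[1],p[2],win)-ob)**2).sum()
                 ~~~^^^^^^^^^^^^^^^^^^^^^^^^^^
  File "fit.py", line 16, in sil
    q=projn(n,P@R.T+[x,y,z]);q=(q-[x0-.5,y0-.5])*K
  File "fit.py", line 11, in projn
    c=calibration(n);p=P@c['R'].T+c['t'];return np.c_[c['fx']*p[:,0]/p[:,2]+c['cx'],c['fy']*p[:,1]/p[:,2]+c['cy']]
ValueError: time passes only in moves, steps and waits
```

```bash
sed -i 's/^def ray/_c={n:calibration(n) for n in ("scene","top")}\ncalib=lambda n:_c[n]\ndef ray/; s/c=calibration(n);/c=calib(n);/' h.py; sed -i 's/c=calibration(n);/c=calib(n);/' fit.py; python3 lid.py
```

```text
[ 0.56089783 -0.22965637  0.017     ]
top
[10.1095  0.5616 -0.2289  3.2735]
[10.1102  0.5616 -0.2289  3.181 ]
[10.131   0.5616 -0.2289  0.251 ]
[10.1346  0.5616 -0.2289  3.0686]
scene
[28.379   0.562  -0.23    0.3589]
[28.3947  0.562  -0.23    0.3589]
[28.4124  0.562  -0.23    0.3602]
[28.4138  0.562  -0.23    3.4985]
```

```bash
cat > ov.py <<'E'
from fit import *
import sys
def ov(cx,cy,yaw,q,slot,tag,T=None,S=None):
    T=t if T is None else T;S=s if S is None else S
    w=lambda a,r,z:[cx+r*np.cos(yaw+a),cy+r*np.sin(yaw+a),z]
    for n,im,win,k in(('top',T,(210,185,120,120),5),('scene',S,(285,145,120,90),6.5)):
        x0,y0,W,H=win;g=np.clip((im-20)/150,0,1)**.7*255
        o=cv2.resize(g.astype(np.uint8)[y0:y0+H,x0:x0+W],None,fx=k,fy=k,interpolation=cv2.INTER_CUBIC)
        def poly(P,col,closed=True):
            qq=(projn(n,np.array(P))-[x0-.5,y0-.5])*k
            cv2.polylines(o,[np.round(qq*16).astype(np.int32)],closed,col,1,cv2.LINE_AA,4)
        C=lambda c,r,z:[[c[0]+r*np.cos(a),c[1]+r*np.sin(a),z] for a in np.linspace(0,2*np.pi,60)]
        poly(C([cx,cy],.112,.057),(0,0,255)); poly(C([cx,cy],.118,0.),(0,0,255))
        po=w(q-.524,.095,.122);poly(C(po,.008,.122),(0,255,0));poly(C(po,.014,.063),(0,255,0))
        cu=w(q+2*np.pi/3,.075,.107);poly(C(cu,.032,.107),(255,0,0));poly(C(cu,.021,.107),(255,0,0))
        for a in(np.pi,-np.pi*2/3):
            d=w(q+a,.075,.06);poly(C(d,.032,.06),(0,255,255))
        u=np.array([np.cos(slot),np.sin(slot),0]);poly([cu-.036*u,cu+.036*u],(255,0,255),False)
        nx=lambda x,y,z:[cx+x*np.cos(yaw)-y*np.sin(yaw),cy+x*np.sin(yaw)+y*np.cos(yaw),z]
        poly([nx(-.154,-.03,0),nx(-.154,.03,0)],(255,255,0),False)
        poly([nx(-.118,0,.045),nx(-.154,0,.045)],(255,255,0),False)
        poly([nx(-.03,.167,.067),nx(.03,.167,.067)],(255,255,0),False)
        cv2.imwrite(f'pics/ov_{tag}_{n}.png',o)
if __name__=='__main__': ov(*map(float,sys.argv[1:6]),sys.argv[6])
E
python3 ov.py .5414 .0896 0 0 .7 a
```

```text
(no output)
```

View pics/ov_a_top.png

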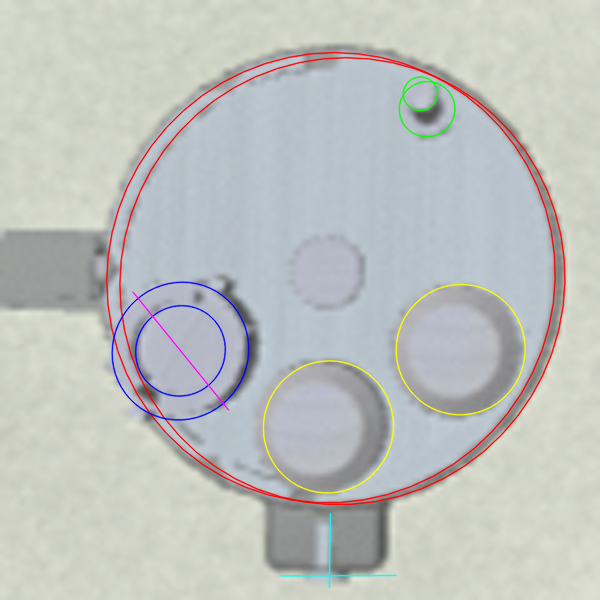

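View pics/ov_a_scene.png

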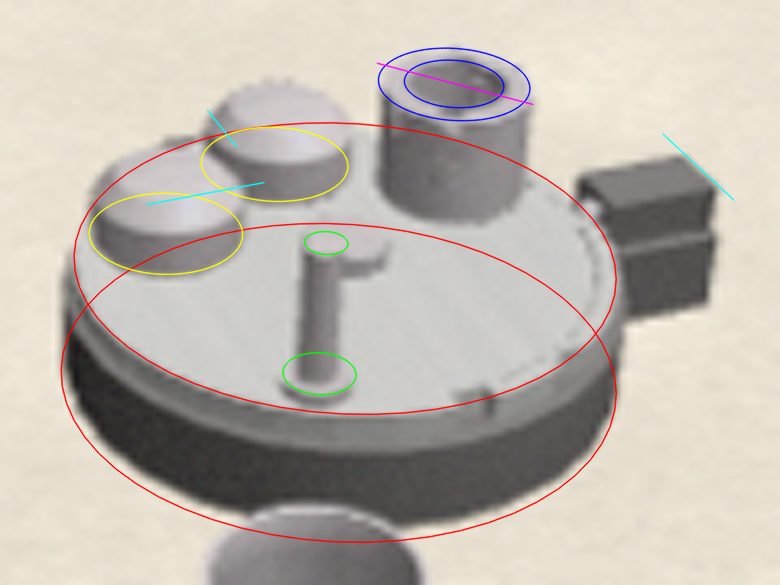

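Run:
```python
import station
print([n for n in dir(station) if not n.startswith('__')])
print(getattr(station,'hold_point_z',None))
from h import *
print(get_state()['t'])
print('jug',ray('top',322,150,.1),'jar',ray('top',152,205,.12))
c=np.load('t.npy')
```

```text
['Unreachable', 'calibration', 'get_state', 'grab_frame', 'hold_point_z', 'job_done']
0.0188
0.8
jug [ 0.75927107 -0.02608952  0.1       ] jar [0.61966687 0.37450659 0.12      ]
```

arm_command(fingers=[-1,-1,-1,-1,-1,-1,-1,-1], dp=[[0.02,0.04,0],[0.02,0.04,0],[0.02,0.04,0],[0.02,0.04,0],[0.02,0.04,0],[0.02,0.04,0],[0.02,0.04,0],[0.02,0.04,0]], roll=[-0.03,-0.03,-0.03,-0.03,-0.03,-0.03,-0.03,-0.03])

```text
t: 1.6
eef_pos: [0.4629, -0.2767, 0.2258]
ee_rot: [-3.141, 0.0, -2.936]
force: [0.7, 0.9, -0.1]
width: 0.0876
```

arm_command(fingers=[-1,-1,-1,-1,-1,-1,-1,-1], dp=[[0.02,0.04,0],[0.02,0.04,0],[0.02,0.04,0],[0.02,0.04,0],[0.02,0.04,0],[0.02,0.04,0],[0.02,0.04,0],[0.0,0.0,0]], roll=[-0.03,-0.03,-0.03,-0.03,-0.03,-0.03,-0.03,0])

```text
t: 2.4
eef_pos: [0.6091, 0.0209, 0.2284]
ee_rot: [-3.141, 0.007, 3.133]
force: [-0.5, -0.4, 0.3]
width: 0.0879
```

arm_command(fingers=[-1,-1,-1,-1,-1,-1,-1], dp=[[0.014,0.021,0],[0,0,-0.03],[0,0,-0.04],[0,0,-0.04],[0,0,-0.025],[0,0,-0.01],[0,0,0]], roll=[0,0,0,0,0,0,0])

```text
t: 3.1
eef_pos: [0.6245, 0.0439, 0.0811]
ee_rot: [3.142, 0.012, 3.137]
force: [0.2, 0.5, 0.0]
width: 0.0879
```

Run:
```python
from h import *
print(get_state()['eef_pos'])
for n,w in(('top',(210,170,130,100)),('scene',(260,110,130,100))):
    im=grab_frame(n);cv2.imwrite(f'pics/p1{n}.png',crop(np.clip(im*1.5,0,255).astype(np.uint8),*w,6))
```

```text
[0.62448808 0.04385057 0.08109084]
```

View pics/p1scene.png

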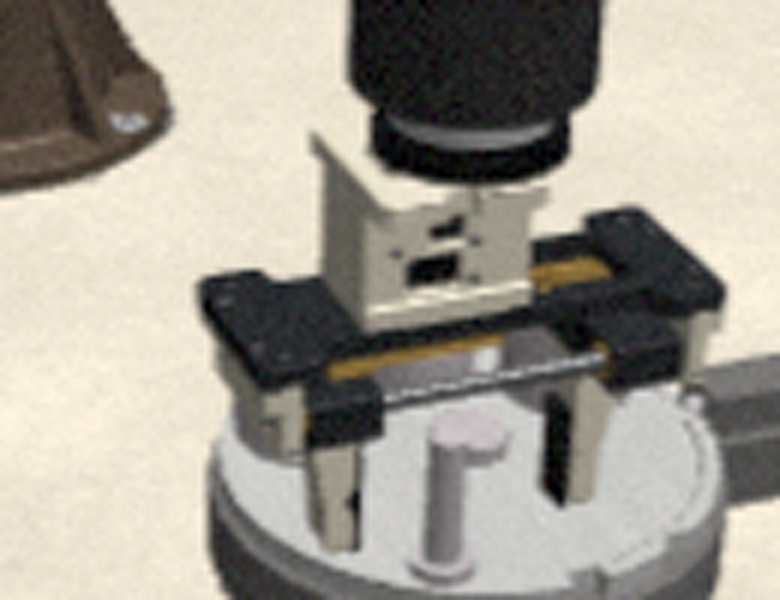

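arm_command(fingers=[1,1,1,1,1,1], dp=[[0,0,0],[0,0,0],[0,0,0],[0,0,0],[0,0,0],[0,0,0]], roll=[0,0,0,0,0,0], newtons=25)

```text
t: 3.8
eef_pos: [0.6291, 0.0451, 0.0893]
ee_rot: [3.138, 0.024, 3.138]
force: [0.0, -0.9, -1.1]
width: 0.0454
```

arm_command(fingers=[1,1,1,1,1], dp=[[-0.003,-0.001,-0.006],[-0.002,0,-0.003],[0,0,0],[0,0,0],[0,0,0]], roll=[0,0,0,0,0])

```text
t: 4.3
eef_pos: [0.6238, 0.0417, 0.0793]
ee_rot: [3.141, 0.024, 3.138]
force: [-5.1, 1.1, 6.1]
width: 0.0153
```

arm_command(fingers=[1,1,1,1], dp=[[0.0037,0.0073,0.001],[0.0033,0.0077,0],[0.0025,0.008,0],[0.0018,0.008,0]], roll=[0,0,0,0])

```text
t: 4.7
eef_pos: [0.6354, 0.0651, 0.0793]
ee_rot: [-3.133, 0.021, 3.136]
force: [4.8, -8.1, -1.5]
width: 0.0157
```

arm_command(fingers=[1,1,1,1,1,1], dp=[[0.0018,0.009,0],[0.001,0.009,0],[0.0004,0.009,0],[-0.0004,0.009,0],[-0.001,0.009,0],[-0.0018,0.009,0]], roll=[0,0,0,0,0,0])

```text
t: 5.3
eef_pos: [0.6395, 0.1145, 0.0793]
ee_rot: [-3.126, 0.025, 3.136]
force: [3.0, -5.7, 0.6]
width: 0.0156
```

arm_command(fingers=[1,1,1,1], dp=[[-0.006,0.008,0],[-0.005,0.008,0],[-0.004,0.006,0],[0,0,0]], roll=[0,0,0,0])

```text
t: 5.7
eef_pos: [0.6302, 0.138, 0.0796]
ee_rot: [-3.127, 0.034, 3.138]
force: [0.4, -4.8, 2.1]
width: 0.0156
```

Run:
```python
from h import *
s=get_state();print(s['eef_pos'],s['force'])
for n,w in(('top',(200,170,140,115)),('scene',(260,110,150,110))):
    im=grab_frame(n);cv2.imwrite(f'pics/p2{n}.png',crop(np.clip(im*1.5,0,255).astype(np.uint8),*w,5))
```

```text
[0.63022864 0.13803238 0.07955092] [ 0.35297807 -4.84477732  2.10977553]
```

View pics/p2scene.png

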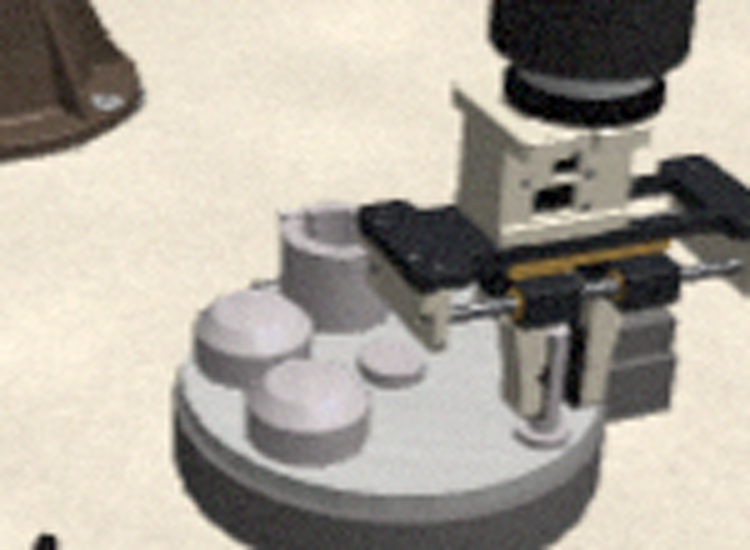

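View pics/p2top.png

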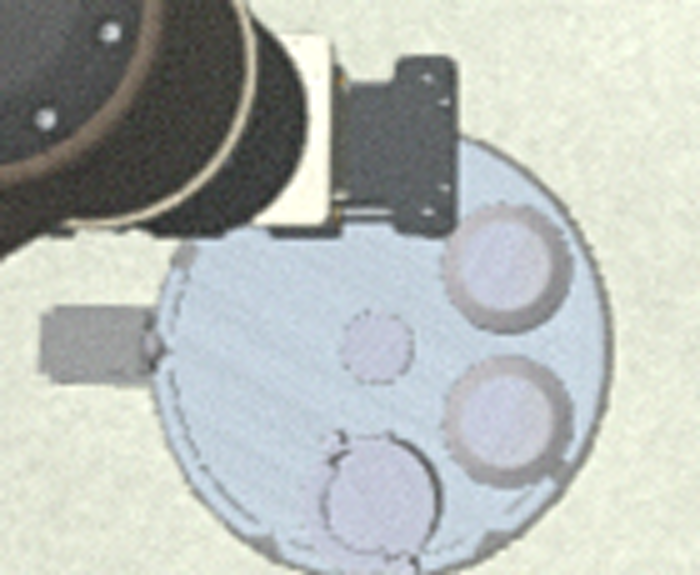

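arm_command(fingers=[-0.6,-0.6,-0.6,-0.6], dp=[[0,0,0],[0,0,0],[0,0,0],[0,0,0]], roll=[0,0,0,0])

```text
t: 6.2
eef_pos: [0.6299, 0.138, 0.0792]
ee_rot: [-3.129, 0.033, 3.136]
force: [-1.3, -0.4, 0.8]
width: 0.0424
```

arm_command(fingers=[-1,-1,-1,-1,-1,-1,-1,-1], dp=[[0,0,0.04],[0,0,0.045],[0,-0.02,0.04],[-0.01,-0.045,0],[-0.01,-0.045,0],[-0.01,-0.045,0],[-0.01,-0.045,0],[-0.01,-0.045,0]], roll=[0,0,0,0.05,0.05,0.05,0.05,0.05])

```text
t: 7.0
eef_pos: [0.5774, -0.1084, 0.2088]
ee_rot: [-3.127, 0.035, -2.878]
force: [0.0, -0.8, 0.3]
width: 0.0879
```

arm_command(fingers=[-1,-1,-1,-1,-1], dp=[[-0.01,-0.045,0],[-0.01,-0.045,0],[-0.01,-0.045,0],[-0.01,-0.045,0],[0,0,0]], roll=[0.04,0.03,0.03,0,0])

```text
t: 7.5
eef_pos: [0.5329, -0.2987, 0.2099]
ee_rot: [-3.126, 0.037, -2.775]
force: [0.2, 1.3, -0.9]
width: 0.0877
```

Run:
```python
from h import *
s=get_state();print(s['eef_pos'],s['ee_rot'],s['t'])
T=np.mean([grab_frame('top').astype(float) for _ in range(6)],0)
S=np.mean([grab_frame('scene').astype(float) for _ in range(6)],0)
np.save('t1.npy',T);np.save('s1.npy',S)
import ov
ov.ov(.5414,.0896,-.01,1.047,.47,'b',T,S)
cv2.imwrite('pics/full1.png',T.astype(np.uint8))
```

```text
[ 0.53285101 -0.29871954  0.20985105] [-3.12647933  0.03661978 -2.77484324] 7.5
```

View pics/ov_b_top.png

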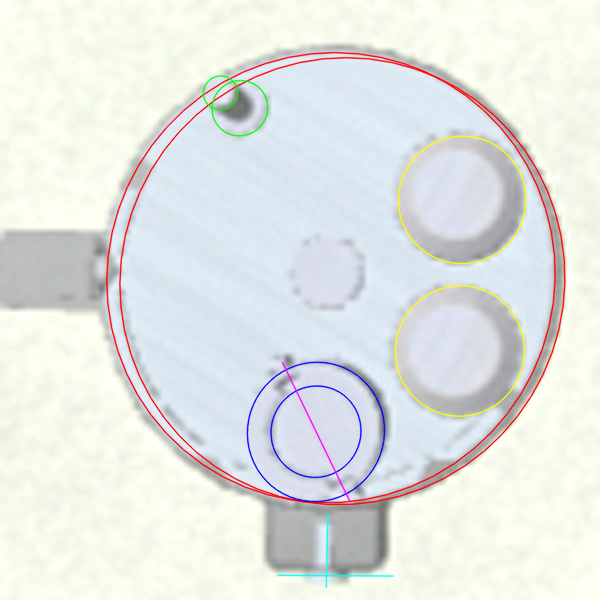

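View pics/ov_b_scene.png

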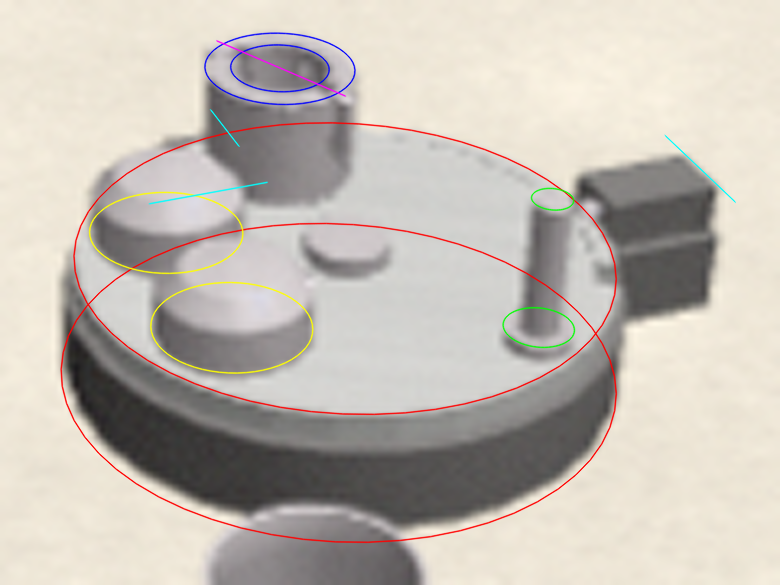

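Run:
```python
from fit import *
T=np.load('t1.npy');S=np.load('s1.npy')
def st(c,lo,hi,g=1): return (255*np.clip((c-lo)/(hi-lo),0,1)**g).astype(np.uint8)
a=crop(st(T,60,180),255,250,40,40,10);b=crop(st(S,60,200),310,145,40,40,10)
cv2.imwrite('pics/e.png',np.hstack([a,b]))
print(T[255:285,260:290].min(),T[255:285,260:290].max())
```

```text
67.66666666666667 173.16666666666666
```

View pics/e.png

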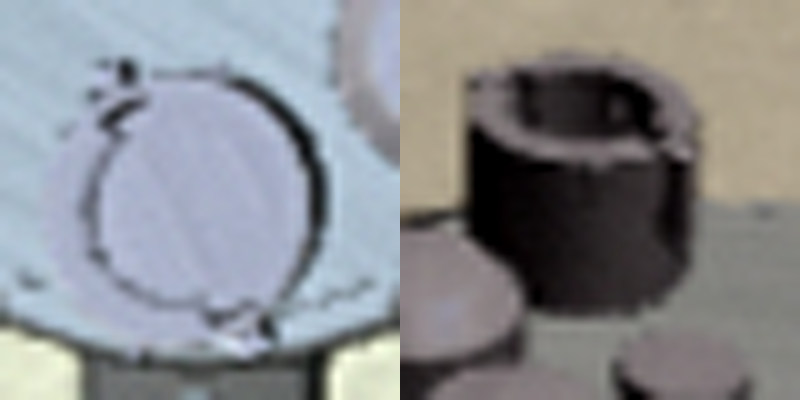

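```bash
cat > cupfit.py <<'E'
from fit import *
K=8
S0=np.load('s.npy').mean(2);S1=np.load('s1.npy').mean(2)
def rings(n,x,y,yaw,win,shift):
    x0,y0,w,h=win
    a=np.linspace(0,2*np.pi,64,endpoint=False);c=lambda r,z:np.c_[x+r*np.cos(a),y+r*np.sin(a),0*a+z]
    def fill(Ps):
        m=np.zeros((h*K,w*K),np.uint8)
        for P in Ps:
            q=(projn(n,P)+shift-[x0-.5,y0-.5])*K
            cv2.fillConvexPoly(m,cv2.convexHull(np.round(q*16).astype(np.int32)),255,cv2.LINE_8,4)
        return m
    out=fill([c(.032,.107)])
    u=np.array([np.cos(yaw),np.sin(yaw)]);v=np.array([-u[1],u[0]])
    bx=np.array([[*(np.array([x,y])+i*.028*u+j*.0055*v),.107] for i in(-1,1) for j in(-1,1)])
    hole=fill([c(.021,.107),bx])
    rib=fill([np.array([[*(np.array([x,y])+i*u+j*.004*v),z] for i in(.030,.0345) for j in(-1,1) for z in(.100,.107)])])
    f=lambda m:cv2.resize(m,(w,h),interpolation=cv2.INTER_AREA)/255.
    return f(out),f(np.minimum(hole,out))
def fit(img,x,y,win,n='scene'):
    x0,y0,w,h=win;g=img[y0:y0+h,x0:x0+w]
    def cost(p,full=False):
        o,hl=rings(n,x,y,p[2],win,np.array(p[:2]))
        W=o**2
        A=np.c_[(o-hl).ravel(),hl.ravel()]; b=(g*o).ravel()
        m=o.ravel()>.9
        sol,*_=np.linalg.lstsq(A[m],b[m],rcond=None);r=A[m]@sol-b[m]
        # lip contrast term normalised
        return r@r/m.sum()
    res=[]
    for yaw in np.arange(0,np.pi,.1):
        r=min(((cost([dx,dy,yaw]),dx,dy,yaw) for dx in np.arange(-1,1.01,.33) for dy in np.arange(-1,1.01,.33)))
        res.append(r)
    for r in res: print(np.round(r,2))
    b=min(res);r=minimize(cost,b[1:],method='Nelder-Mead',options=dict(initial_simplex=[np.array(b[1:])+d for d in ([0,0,0],[.3,0,0],[0,.3,0],[0,0,.1])]))
    print('best',r.fun,r.x)
cx,cy,yw=.5414,.0896,-.01
for img,q in((S0,0),(S1,1.047)):
    a=yw+q+2*np.pi/3;x,y=cx+.075*np.cos(a),cy+.075*np.sin(a);p=proj('scene',[x,y,.107]);print(x,y,p)
    fit(img,x,y,(int(p[0])-20,int(p[1])-15,40,30))
E
python3 cupfit.py
```

```text
0.5045513832119499 0.15492365146566317 [354.50352426 157.36575714]
[176.78   0.65   0.32   0.  ]
[1.7591e+02 6.5000e-01 3.2000e-01 1.0000e-01]
[173.74   0.65   0.32   0.2 ]
[173.25   0.65   0.32   0.3 ]
[176.25   0.65   0.32   0.4 ]
[179.12   0.98   0.32   0.5 ]
[180.93   0.98   0.32   0.6 ]
[183.35   0.65   0.32   0.7 ]
[182.05   0.65   0.32   0.8 ]
[183.14   0.65   0.32   0.9 ]
[180.32   0.65   0.32   1.  ]
[179.15   0.65   0.32   1.1 ]
[174.45   0.65   0.32   1.2 ]
[ 1.7722e+02  6.5000e-01 -1.0000e-02  1.3000e+00]
[178.68   0.65   0.32   1.4 ]
[174.36   0.65   0.32   1.5 ]
[173.21   0.32   0.32   1.6 ]
[173.23   0.65   0.32   1.7 ]
[172.34   0.65   0.32   1.8 ]
[177.48   0.65   0.32   1.9 ]
[174.77   0.65   0.32   2.  ]
[168.95   0.65   0.32   2.1 ]
[153.91   0.65   0.32   2.2 ]
[124.49   0.65   0.32   2.3 ]
[93.87  0.65  0.32  2.4 ]
[62.3   0.65  0.32  2.5 ]
[53.1   0.65  0.32  2.6 ]
[70.42  0.65  0.32  2.7 ]
[98.48  0.65  0.32  2.8 ]
[132.88   0.65   0.32   2.9 ]
[160.16   0.65   0.32   3.  ]
[173.8    0.65   0.32   3.1 ]
best 49.68488387975043 [0.56128149 0.32116066 2.57230984]
[... 591 characters left out ...]
9   0.32   0.32   1.4 ]
[ 2.0595e+02  3.2000e-01 -1.0000e-02  1.5000e+00]
[209.02   0.32   0.32   1.6 ]
[ 2.084e+02  3.200e-01 -1.000e-02  1.700e+00]
[209.03   0.32   0.32   1.8 ]
[202.55   0.32   0.32   1.9 ]
[204.63   0.32   0.32   2.  ]
[202.11   0.32   0.32   2.1 ]
[202.08   0.32   0.32   2.2 ]
[201.79   0.32   0.32   2.3 ]
[199.24   0.32   0.32   2.4 ]
[196.15   0.32   0.32   2.5 ]
[197.55   0.32   0.32   2.6 ]
[ 1.9804e+02  3.2000e-01 -1.0000e-02  2.7000e+00]
[ 1.994e+02  3.200e-01 -1.000e-02  2.800e+00]
[ 1.984e+02  3.200e-01 -1.000e-02  2.900e+00]
[ 2.0069e+02  3.2000e-01 -1.0000e-02  3.0000e+00]
[201.72   0.32   0.32   3.1 ]
best 51.620690035703454 [0.55466229 0.17660277 0.49576904]
```

arm_command(fingers=[-1,-1,-1,-1,-1,-1,-1], dp=[[0.0145,0.0346,0],[0.0145,0.0346,-0.02],[0,0,-0.045],[0,0,-0.045],[0,0,-0.03],[0,0,0],[0,0,0]], roll=[-0.008,0,0,0,0,0,0])

```text
t: 8.8
eef_pos: [0.5672, -0.2209, 0.0697]
ee_rot: [-3.122, 0.043, -2.775]
force: [0.1, -0.3, 1.0]
width: 0.0877
```

Run:
```python
from h import *
s=get_state();print(s['eef_pos'],s['ee_rot'],s['t'])
im=grab_frame('scene');cv2.imwrite('pics/p3.png',crop(np.clip(im*1.4,0,255).astype(np.uint8),160,140,130,100,6))
```

```text
[ 0.56720014 -0.22087649  0.06965868] [-3.1221151   0.0432648  -2.77474623] 8.8
```

View pics/p3.png

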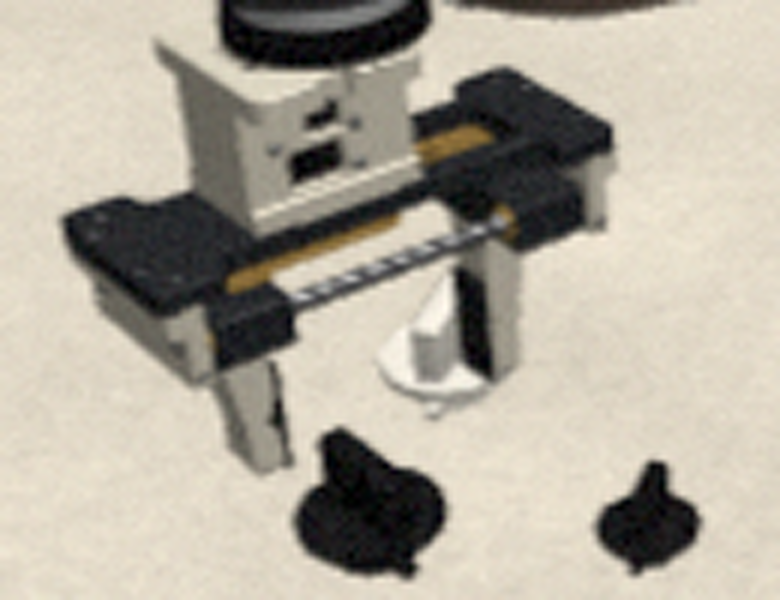

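arm_command(fingers=[-1,-1,-1,-1,-1], dp=[[-0.0045,-0.008,-0.015],[0,0,-0.015],[0,0,-0.01],[0,0,0],[0,0,0]], roll=[-0.008,0,0,0,0])

```text
t: 9.35
eef_pos: [0.5689, -0.2304, 0.0385]
ee_rot: [-3.115, 0.056, -2.782]
force: [0.3, -0.8, -0.1]
width: 0.0878
```

arm_command(fingers=[-1,-1], dp=[[-0.007,0.001,-0.012],[-0.001,0,-0.003]], roll=[0,0])

```text
t: 9.55
eef_pos: [0.5629, -0.2296, 0.0261]
ee_rot: [-3.113, 0.06, -2.781]
force: [-0.0, 0.3, 0.1]
width: 0.0875
```

arm_command(fingers=[1,1,1,1,1,1], dp=[[-0.0005,0,-0.001],[-0.0005,0,-0.001],[-0.0005,0,-0.001],[-0.0005,0,-0.001],[-0.0005,0,-0.001],[-0.0005,0,-0.001]], roll=[0,0,0,0,0,0], newtons=50)

```text
t: 10.15
eef_pos: [0.5622, -0.2299, 0.0227]
ee_rot: [-3.11, 0.064, -2.78]
force: [0.8, -0.2, -0.3]
width: 0.0451
```

arm_command(fingers=[1,1,1,1,1,1], dp=[[-0.0005,0,0.001],[-0.0003,0,0],[-0.0003,0,-0.0005],[-0.0003,0,-0.0005],[-0.0003,0,-0.0005],[0,0,0]], roll=[0,0,0,0,0,0])

```text
t: 10.75
eef_pos: [0.5606, -0.2299, 0.0228]
ee_rot: [-3.11, 0.064, -2.78]
force: [-0.1, 0.1, -0.8]
width: 0.0137
```

Run:
```python
from h import *
s=get_state();print(s['eef_pos'],s['ee_rot'],s['t'],s['width'],s['force'],s['moment'])
im=grab_frame('scene');cv2.imwrite('pics/p4.png',crop(np.clip(im*1.6,0,255).astype(np.uint8),160,140,130,100,6))
```

```text
[ 0.56056738 -0.22985573  0.02281827] [-3.11002591  0.06389092 -2.7799089 ] 10.75 0.013693623441333824 [-0.14067714  0.13493555 -0.80744509] [0.0388497  0.32465275 0.00118236]
```

View pics/p4.png

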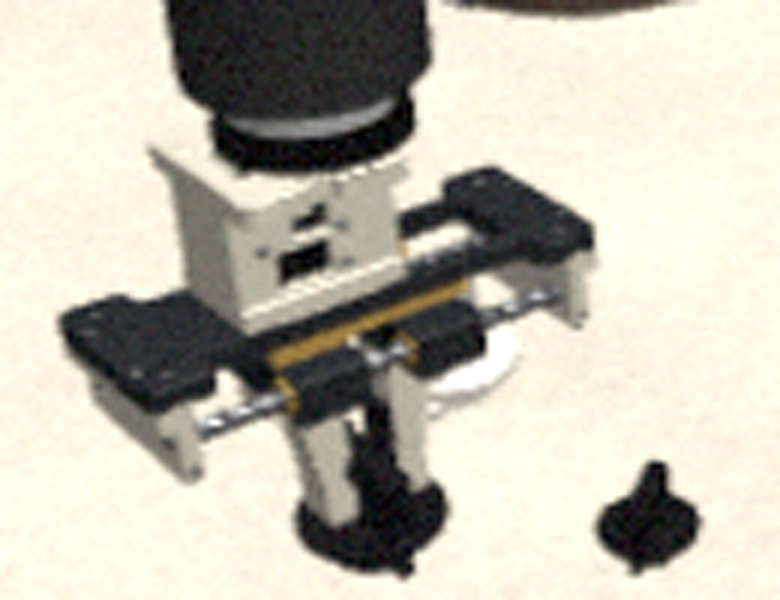

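arm_command(fingers=[1,1,1,1,1,1,1,1], dp=[[0,0,0.02],[0,0,0.04],[0,0,0.045],[-0.005,0.02,0.03],[-0.01,0.04,0.01],[-0.012,0.04,0],[-0.012,0.04,0],[-0.012,0.04,0]], roll=[0,0,0,0.02,0.02,0.02,0.02,0.02])

```text
t: 11.6
eef_pos: [0.5057, -0.0482, 0.1699]
ee_rot: [-3.113, 0.06, -2.685]
force: [1.7, 0.5, -0.8]
width: 0.0138
```

arm_command(fingers=[1,1,1,1,1], dp=[[-0.012,0.04,0],[-0.011,0.035,0],[-0.01,0.03,0],[-0.006,0.015,0],[0,0,0]], roll=[0.01,0.01,0,0,0])

```text
t: 12.1
eef_pos: [0.4622, 0.0798, 0.1698]
ee_rot: [-3.114, 0.061, -2.66]
force: [0.3, 0.1, -1.2]
width: 0.0135
```

arm_command(fingers=[1,1,1,1], dp=[[0.0035,0.0105,-0.01],[0,0,-0.008],[0,0,0],[0,0,0]], roll=[0.005,0,0,0])

```text
t: 12.5
eef_pos: [0.4657, 0.09, 0.1495]
ee_rot: [-3.114, 0.06, -2.654]
force: [-0.7, -0.3, -0.4]
width: 0.0137
```

Run:
```python
from h import *
s=get_state();print(s['eef_pos'],s['ee_rot'],s['t'],s['width'],s['force'])
S=np.mean([grab_frame('scene').astype(float) for _ in range(5)],0);np.save('s2.npy',S)
T=np.mean([grab_frame('top').astype(float) for _ in range(2)],0);np.save('t2.npy',T)
f=lambda c:(255*np.clip(c/170,0,1)**.6).astype(np.uint8)
cv2.imwrite('pics/p5.png',crop(f(S),295,110,75,60,10)); cv2.imwrite('pics/p5t.png',crop(f(T),225,210,100,100,6))
```

```text
[0.46568958 0.08995679 0.14945625] [-3.11423983  0.05960326 -2.65448849] 12.5 0.013725183396406805 [-0.69000382 -0.34326752 -0.42591598]
```

View pics/p5.png

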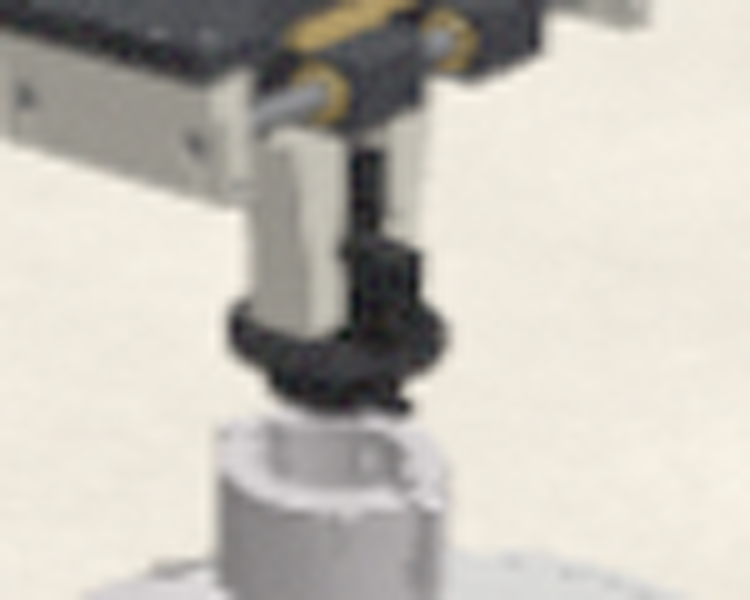

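View pics/p5t.png

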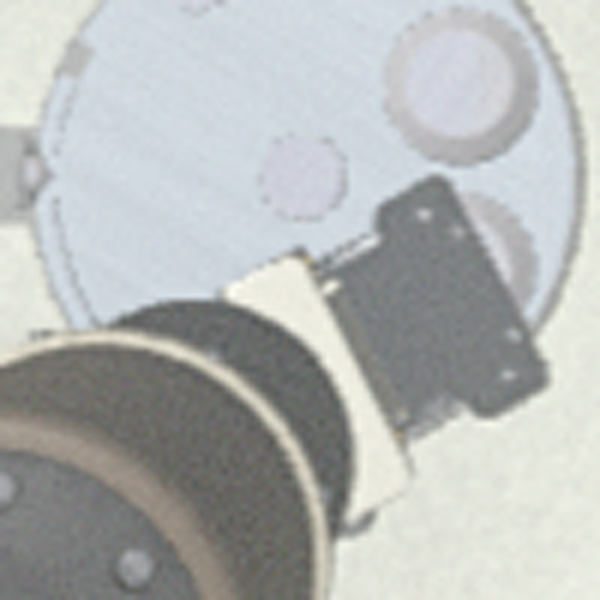

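```bash
cat > hov.py <<'E'
from fit import *
s=np.load('s2.npy').mean(2)
cup=np.array([.4664,.0904]); sh=np.array([.555,.25])  # measured cup shift in scene px rel. to this
def run(zb,win=(310,140,34,15),mask=None):
    x0,y0,w,h=win;g=s[y0:y0+h,x0:x0+w]
    ob=np.clip((100-g)/(100-12),0,1)
    def f(p):
        m=sil('scene',LID,p[0],p[1],.487,win,zb)
        return ((m-ob)[mask]**2).sum() if mask is not None else ((m-ob)**2).sum()
    r=minimize(f,[.468,.092],method='Nelder-Mead',options=dict(initial_simplex=[[.466,.09],[.471,.09],[.466,.095]],xatol=1e-5,fatol=1e-4))
    return r.x,r.fun
# fingers occlude; use only rows below 144 (flange lower edge, spigot, lug)
for zb in(.1255,.1267,.128):
    for win in((310,144,34,9),(310,142,34,11)):
        x,fv=run(zb,win);print(zb,win,np.round(x,4),round(fv,2))
# cup pose implied by scene camera
from scipy.optimize import fsolve
tgt=proj('scene',[*cup,.107])+sh
print('cup scene',fsolve(lambda p:proj('scene',[*p,.107])-tgt,cup))
E
python3 hov.py
```

```text
0.1255 (310, 144, 34, 9) [0.4585 0.094 ] 4.75
0.1255 (310, 142, 34, 11) [0.4586 0.0943] 10.99
0.1267 (310, 144, 34, 9) [0.4607 0.0928] 4.87
0.1267 (310, 142, 34, 11) [0.4607 0.0934] 11.24
0.128 (310, 144, 34, 9) [0.463  0.0919] 5.05
0.128 (310, 142, 34, 11) [0.4632 0.0923] 11.49
cup scene [0.46825971 0.09128391]
```

```bash
cat > ov2.py <<'E'
from fit import *
def ov2(S,x,y,yaw,zb,name,cup=(.46826,.09128),cyaw=.487,win=(295,110,75,60),k=10,hi=170,g=.6):
    x0,y0,W,H=win
    o=cv2.resize((255*np.clip(S/hi,0,1)**g).astype(np.uint8)[y0:y0+H,x0:x0+W],None,fx=k,fy=k,interpolation=cv2.INTER_CUBIC)
    def poly(P,col):
        q=(projn('scene',np.array(P))-[x0-.5,y0-.5])*k
        cv2.polylines(o,[np.round(q*16).astype(np.int32)],True,col,1,cv2.LINE_AA,4)
    a=np.linspace(0,2*np.pi,60,endpoint=False)
    C=lambda c,r,z:np.c_[c[0]+r*np.cos(a),c[1]+r*np.sin(a),0*a+z]
    poly(C((x,y),.031,zb+.014),(0,0,255));poly(C((x,y),.031,zb+.02),(0,0,255));poly(C((x,y),.0195,zb),(0,255,255))
    u=np.array([np.cos(yaw),np.sin(yaw)]);v=np.array([-u[1],u[0]])
    B=lambda c,l,t,z,u,v:[[*(np.array(c)+i*l*u+j*t*v),z] for i,j in((-1,-1),(-1,1),(1,1),(1,-1))]
    poly(B((x,y),.026,.0035,zb,u,v),(0,255,0));poly(B((x,y),.025,.007,zb+.048,u,v),(0,255,0))
    u=np.array([np.cos(cyaw),np.sin(cyaw)]);v=np.array([-u[1],u[0]])
    poly(C(cup,.032,.107),(255,0,0));poly(C(cup,.021,.107),(255,0,0));poly(B(cup,.028,.0055,.107,u,v),(255,0,255))
    cv2.imwrite(name,o)
if __name__=='__main__':
    ov2(np.load('s2.npy'),.4669,.0905,.487,.1267,'pics/p6.png')
E
python3 ov2.py
```

```text
(no output)
```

View pics/p6.png

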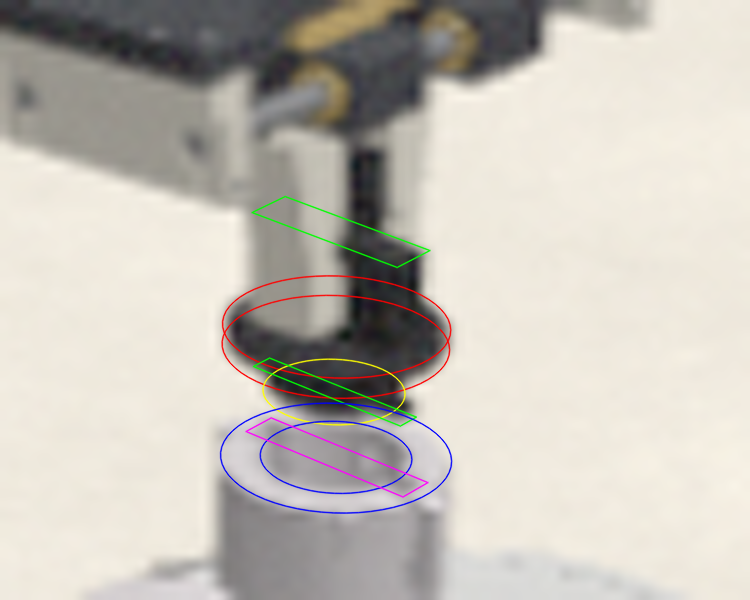

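arm_command(fingers=[1,1,1,1], dp=[[0.0007,0.0012,-0.006],[0,0,-0.005],[0,0,-0.004],[0,0,-0.003]], roll=[0,0,0,0])

```text
t: 13.25
eef_pos: [0.4668, 0.0919, 0.1313]
ee_rot: [-3.115, 0.063, -2.654]
force: [-0.5, 0.6, -2.0]
width: 0.0135
```

Run:
```python
from ov2 import *
S=np.mean([grab_frame('scene').astype(float) for _ in range(6)],0);np.save('s2.npy',S)
s_=get_state();print(s_['eef_pos'],s_['ee_rot'],s_['t'],s_['force'])
ov2(S,.468,.0925,.487,.1085,'pics/p7.png',win=(305,125,45,45),k=13,hi=150,g=.8)
ov2(S,.468,.0925,.487,-1,'pics/p7b.png',cup=(9,9),win=(305,125,45,45),k=13,hi=150,g=.5)
```

```text
[0.46714581 0.09204003 0.13205308] [-3.11476543  0.06351037 -2.65413383] 13.55 [ 0.60199823  0.24382123 -1.04451032]
```

View pics/p7.png

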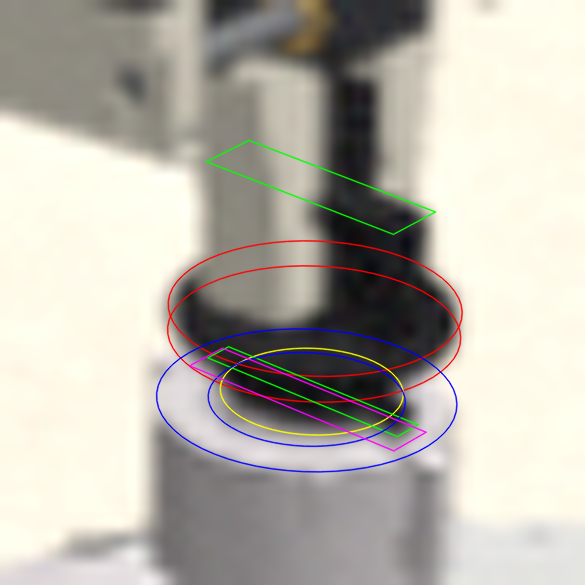

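View pics/p7b.png

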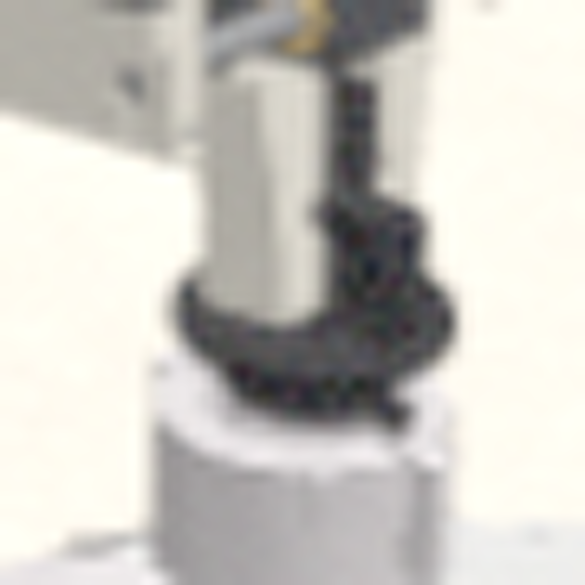

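Run:
```python
from fit import *
S=np.load('s2.npy').mean(2);S1=np.load('s1.npy').mean(2)
np.set_printoptions(linewidth=200)
print('flange rows, cols 314..344')
for r in range(145,160): print(r,np.round(S[r,314:344]).astype(int))
print('cup walls s1 row');
for r in (158,162,166): print(r,np.round(S1[r,312:344]).astype(int))
for z in(.095,.107): 
  for (x,y) in((.4664,.0904),(.46826,.09128)):
    a=np.linspace(0,6.28,200);q=projn('scene',np.c_[x+.032*np.cos(a),y+.032*np.sin(a),0*a+z]);print(z,x,q.min(0),q.max(0))
a=np.linspace(0,6.28,200);q=projn('scene',np.c_[.468+.031*np.cos(a),.0925+.031*np.sin(a),0*a+.1085+.017]);print('fl',q.min(0),q.max(0))
```

```text
flange rows, cols 314..344
145 [147 148 147 147 140 105  71  66  68  68  70  68  81  99 103  73  25  11   9   4   9  12  11  48 114 143 145 148 147 146]
146 [146 146 147 143 106  49  51  66  68  70  69  68  80  99 104  72  24   7   8   4  10   8  11  19  74 124 145 149 149 147]
147 [147 146 146 127  72  16  44  64  68  70  69  68  81  98 102  69  22   9   5  10   8   8  15  10  17  75 129 145 146 146]
148 [145 146 145 113  55  16  23  42  59  63  65  67  79  94  90  56  19  11   7   7   6   8  10  14  17  38 119 145 146 145]
149 [145 144 145 114  56  17  16  17  23  28  45  57  70  67  46  18  12  10  10  10   9   8  10  14  15  18 113 143 145 144]
150 [144 146 145 129  77  20  16  18  15  19  18  17  25  22  17  12  15  14  11   8   7  10   7  15  15  22 111 142 145 146]
151 [144 145 141 143 106  47  14  13  13  16  17  17  19  18  18  15  16  19  13  14   9  11  16  18  17  50 123 146 147 147]
152 [143 143 132 127 120  88  43  19  14  12  14  16  17  15  15  16  15  16  17  16  12  17  13  19  37  98 134 144 144 144]
153 [143 144 117  98 117 115  91  52  14   5   8  10  12  12  15 
[... 872 characters left out ...]
23 126 117 109 105  95  89  86  83  81  78  80  86  90  74  68  88 120 115 118 140 147 147 149]
162 [150 148 148 148 109  62  56  58  61  62  63  63  67  69  73  75  72  82  83  83  86  86  88  90  78  66  80 111 140 150 150 149]
166 [100  89  90  97  78  57  57  58  62  63  63  65  65  69  73  74  78  81  83  85  86  88  87  79  66  66  81 111 129 132 132 132]
0.095 0.4664 [315.88480385 153.2725302 ] [338.82667859 164.3631099 ]
0.095 0.46826 [316.42308866 153.51380149] [339.38955953 164.62820665]
0.107 0.4664 [315.96355033 149.52509379] [339.04375662 160.49778732]
0.107 0.46826 [316.50516175 149.76393336] [339.61026181 160.76035129]
fl [317.37605132 143.95193406] [339.95714894 154.41019653]
```

arm_command(fingers=[1,1,1,1], dp=[[-0.002,-0.0018,-0.002],[-0.0006,0,-0.003],[-0.0004,0,-0.003],[-0.0002,0,-0.003]], roll=[0,0,0,0])

```text
t: 13.95
eef_pos: [0.4652, 0.0906, 0.1218]
ee_rot: [-3.114, 0.067, -2.653]
force: [0.7, -1.1, 0.6]
width: 0.0137
```

arm_command(fingers=[1,1,1], dp=[[0,0,-0.003],[0,0,-0.003],[0,0,-0.003]], roll=[0,0,0])

```text
t: 14.25
eef_pos: [0.4668, 0.0912, 0.1149]
ee_rot: [-3.113, 0.071, -2.652]
force: [-25.2, -4.3, 60.9]
width: 0.0141
```

arm_command(fingers=[1], dp=[[0,0,0]], roll=[0])

```text
t: 14.35
eef_pos: [0.4672, 0.0914, 0.116]
ee_rot: [-3.113, 0.072, -2.652]
force: [-0.4, 0.2, -0.9]
width: 0.014
```

Run:
```python
from ov2 import *
S=np.mean([grab_frame('scene').astype(float) for _ in range(3)],0);np.save('s3.npy',S)
s_=get_state();print(s_['eef_pos'],s_['ee_rot'],s_['t'],s_['force'],s_['moment'],s_['width'])
ov2(S,.467,.091,.487,.093,'pics/p8.png',win=(305,125,45,45),k=13,hi=150,g=.6,cup=(9,9))
```

```text
[0.46735935 0.09147749 0.11557032] [-3.11296929  0.07196132 -2.65157481] 14.5 [-2.39952015 -0.12946415  8.5970637 ] [0.16106431 0.92062017 0.00515601] 0.013573134455589069
```

View pics/p8.png

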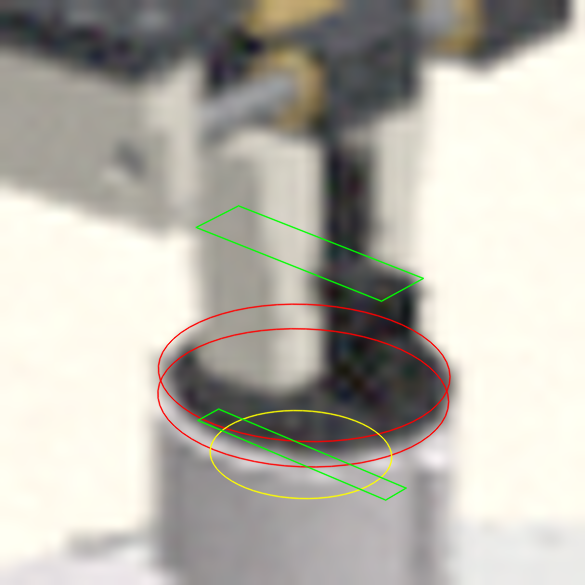

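arm_command(fingers=[0.55,0.55,0.55], dp=[[-0.0006,0,0.0005],[0,0,0],[0,0,0]], roll=[0,0,0])

```text
t: 14.8
eef_pos: [0.4661, 0.0913, 0.1152]
ee_rot: [-3.113, 0.071, -2.652]
force: [-0.6, -0.2, 0.3]
width: 0.0199
```

Run:
```python
from ov2 import *
S=np.mean([grab_frame('scene').astype(float) for _ in range(4)],0);np.save('s3.npy',S)
s_=get_state();print(s_['eef_pos'],s_['ee_rot'],s_['t'],s_['force'],s_['moment'],s_['width'])
ov2(S,.467,.091,.487,.093,'pics/p9.png',win=(305,125,45,45),k=13,hi=150,g=.6,cup=(9,9))
```

```text
[0.46631245 0.0913823  0.11539339] [-3.11321186  0.07092169 -2.65190701] 15.0 [ 0.35706969 -0.38456601  0.36127048] [-0.05122407  0.26662047  0.0073478 ] 0.01984352590190755
```

View pics/p9.png

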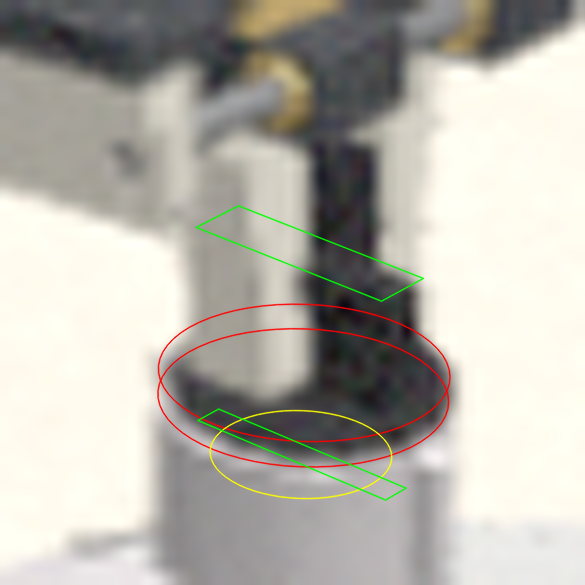

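Run:
```python
import numpy as np
np.set_printoptions(linewidth=200)
a=np.load('s3.npy').mean(2);b=np.load('s1.npy').mean(2)
for c in(320,324,327,330,334,337): print(c,np.round(a[150:168,c]).astype(int),np.round(b[150:168,c]).astype(int))
```

```text
320 [68 70 68 59 25 19 16 26 74 96 59 58 60 59 60 60 60 59] [143 134 122 104 118 113 116 126 123  98  58  60  61  63  61  62  62  62]
324 [68 68 69 68 66 43 18 14 12 38 88 62 66 65 65 66 65 66] [132 125 102  83  84  84  82  86 105 127 120  63  67  67  67  66  65  67]
327 [104 104 104 100  70  24  18  15  16  17  51  90  72  73  73  73  74  74] [131 120  80  74  80  78  79  78  86 115 120  92  75  75  76  74  74  76]
330 [  6   5   3  10   6  12  14  19  15  19  54 102  80  78  79  80  81  81] [138 120  77  64  64  66  66  70  78 113 122 106  83  79  82  82  83  82]
334 [ 4 12  5 10  6  9  9 15 14 36 84 86 88 88 85 85 87 87] [147 138 125 108  65  55  58  59  74 109 124  88  88  88  87  88  87  90]
337 [ 83  36  15  15  16  15  16  21  51 106 109  64  62  63  62  63  62  64] [148 146 144 134 126 126 126 121 120 124 111  63  66  63  65  65  66  66]
```

arm_command(fingers=[1,1,1], dp=[[0,-0.0003,0],[0,0,0],[0,0,0]], roll=[0,0,0], newtons=50)

```text
t: 15.3
eef_pos: [0.4663, 0.0912, 0.1158]
ee_rot: [-3.113, 0.071, -2.652]
force: [-0.1, -0.6, -0.2]
width: 0.0135
```

Run:
```python
from h import *
np.set_printoptions(linewidth=200)
s_=get_state();print(s_['eef_pos'],s_['ee_rot'],s_['t'],s_['force'],s_['moment'],s_['width'])
a=np.mean([grab_frame('scene').astype(float) for _ in range(3)],0).mean(2)
for c in(320,324,327,330,334,337): print(c,np.round(a[150:168,c]).astype(int))
```

```text
[0.46632949 0.09120136 0.11577043] [-3.1133323   0.07101979 -2.65176741] 15.3 [-0.13890163 -0.60907368 -0.23732504] [0.0480467  0.44099313 0.05537114] 0.013519076631773057
320 [77 59 56 36 11 16 12 37 93 97 57 59 60 59 58 61 58 60]
324 [ 70  68  68  68  53  17  14  16  11  52 105  64  64  66  64  65  65  64]
327 [104 104 105  98  60  26  16  18  18  33  79  91  73  74  72  73  71  75]
330 [  8   7  14  11  13  12  17  14  13  28  76 102  82  77  79  81  81  80]
334 [  5   4   9   6  12   6   8  15  16  51 113  87  87  88  87  85  89  87]
337 [ 81  34  16  12  15  13  13  20  52 106 110  60  62  63  63  65  60  61]
```

Run:
```python
from h import *
print(get_state()['q'])
```

```text
[ 0.64179459  0.0902746  -0.65157509  0.05605159 -0.76378205 -1.76299551]
```

arm_command(fingers=[1,1,1], dp=[[0,0,-0.0015],[0,0,-0.0005],[0,0,-0.0005]], roll=[0,-0.05,-0.05])

```text
t: 15.75
eef_pos: [0.4665, 0.0911, 0.1156]
ee_rot: [-3.113, 0.072, -2.753]
force: [-4.7, -1.5, 6.7]
width: 0.0136
```

arm_command(fingers=[1,1,1], dp=[[0,0,-0.0007],[0,0,-0.0007],[0,0,-0.0007]], roll=[-0.07,-0.07,-0.07])

```text
t: 16.05
eef_pos: [0.4666, 0.0911, 0.1155]
ee_rot: [-3.113, 0.073, -2.97]
force: [-7.1, 0.6, 11.5]
width: 0.014
```

Run:
```python
from ov2 import *
s_=get_state();print(s_['eef_pos'],s_['ee_rot'],s_['t'],s_['force'],s_['moment'],s_['width'])
S=np.mean([grab_frame('scene').astype(float) for _ in range(2)],0)
ov2(S,.467,.091,.18,.093,'pics/p10.png',win=(305,125,45,45),k=13,hi=150,g=.6,cup=(9,9))
```

```text
[0.46657654 0.09113179 0.1155339 ] [-3.11270259  0.07343029 -2.97007048] 16.05 [-7.12836902  0.62618034 11.4573486 ] [0.67938033 2.4448378  0.26860599] 0.013952383621424196
```

View pics/p10.png

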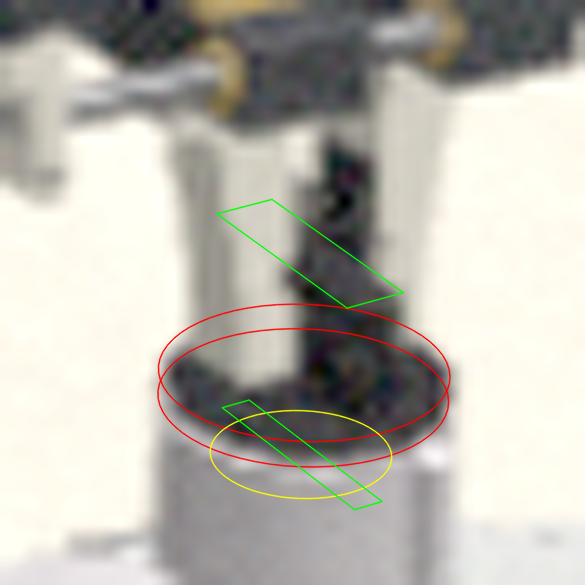

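arm_command(fingers=[1,1,1,1,1], dp=[[0,0,-0.0007],[0,0,-0.0007],[0,0,-0.0007],[0,0,-0.0007],[0,0,-0.0007]], roll=[-0.08,-0.08,-0.08,-0.08,-0.08], newtons=58)

```text
t: 16.65
eef_pos: [0.4666, 0.0919, 0.1156]
ee_rot: [-3.114, 0.076, 2.903]
force: [-6.0, 0.7, 10.8]
width: 0.0134
```

Run:
```python
from ov2 import *
s_=get_state();print(s_['eef_pos'],s_['ee_rot'],s_['t'],s_['force'],s_['moment'],s_['width'])
S=np.mean([grab_frame('scene').astype(float) for _ in range(4)],0);np.save('s4.npy',S)
y=s_['ee_rot'][2]+np.pi
ov2(S,.467,.091,y,.093,'pics/p11.png',win=(305,125,45,45),k=13,hi=130,g=.5,cup=(9,9))
```

```text
[0.46662096 0.09185079 0.11556922] [-3.11382951  0.07587785  2.90264678] 16.65 [-6.0188854   0.68327781 10.84621522] [0.47499554 2.31940335 0.29429481] 0.013438839785071306
```

View pics/p11.png

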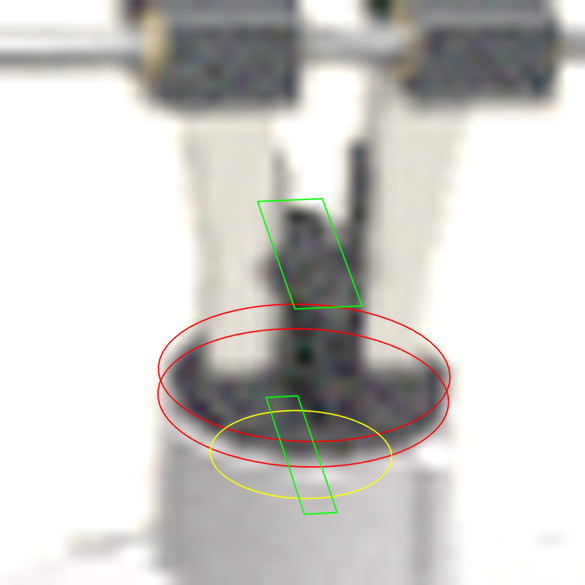

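Run:
```python
from ov2 import *
S=np.load('s4.npy')
ov2(S,.467,.091,0,-1,'pics/p12.png',win=(317,135,22,28),k=21,hi=60,g=.6,cup=(9,9))
C=-calib('scene')['R'].T@calib('scene')['t'];print(C, np.arctan2(C[1]-.091,C[0]-.467))
```

```text
[ 1.35614126 -0.30472874  0.62829405] -0.4187453016890231
```

View pics/p12.png

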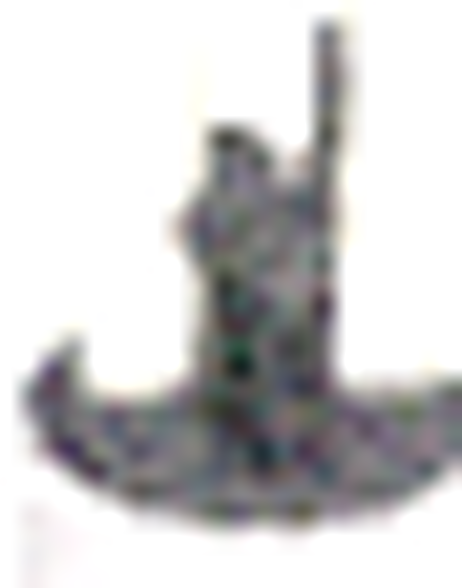

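arm_command(fingers=[1,1], dp=[[0,-0.0004,-0.0007],[0,0,-0.0007]], roll=[-0.05,-0.005])

```text
t: 17.05
eef_pos: [0.4667, 0.0919, 0.1155]
ee_rot: [-3.115, 0.077, 2.85]
force: [-5.4, -0.2, 11.2]
width: 0.0133
```

Run:
```python
from ov2 import *
s_=get_state();print(s_['eef_pos'],s_['ee_rot'],s_['t'],s_['force'],s_['moment'],s_['width'])
S=np.mean([grab_frame('scene').astype(float) for _ in range(6)],0);np.save('s5.npy',S)
T=grab_frame('top')
s_=get_state();print(s_['eef_pos'],s_['ee_rot'],s_['t'],s_['force'],s_['moment'],s_['width'])
y=s_['ee_rot'][2]+np.pi
ov2(S,.467,.091,y,.093,'pics/p13.png',win=(305,125,45,45),k=13,hi=90,g=.5,cup=(9,9))
cv2.imwrite('pics/p14.png',S.astype(np.uint8));cv2.imwrite('pics/p15.png',T)
```

```text
[0.46673235 0.09185335 0.11554866] [-3.11471833  0.0765705   2.84969172] 17.05 [-5.43605034 -0.22483486 11.23991892] [0.18764213 2.26301235 0.23678144] 0.01331218328535598
[0.46675332 0.09181571 0.11555159] [-3.11483338  0.07663711  2.85120512] 17.4 [-6.94706549  0.32335417 10.90224802] [0.56480109 2.35862351 0.23367539] 0.013613646953861094
```

View pics/p13.png

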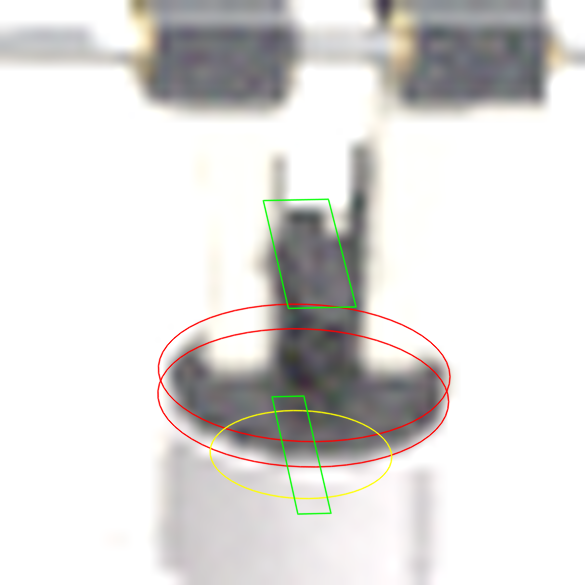

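View pics/p14.png

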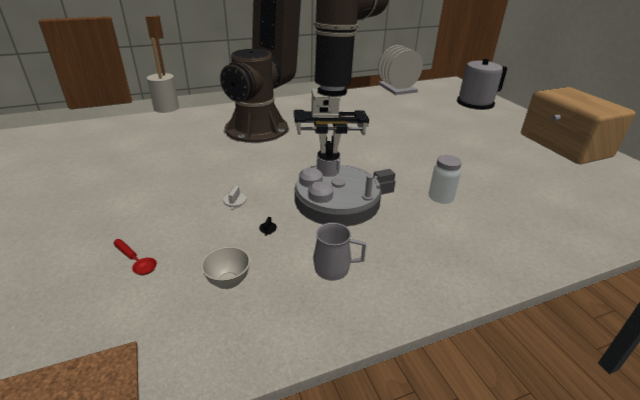

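View pics/p15.png

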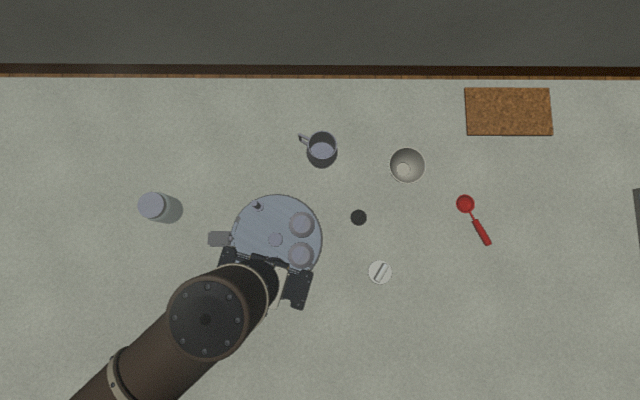

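Run:
```python
import numpy as np
a=np.load('s5.npy').mean(2)
for c in(320,324,327,330,334,337): print(c,np.round(a[150:168,c]).astype(int))
```

```text
320 [67 38 35 14 18 17 16 18 52 82 58 59 60 60 59 60 59 59]
324 [96 95 84 42 18 19 18 17 14 37 88 64 64 66 66 65 64 65]
327 [ 6  9  5  5  6 10 10 13 15 17 49 84 72 73 74 74 73 73]
330 [  6  10   9   8  12   8   9  12  16  15  51 101  77  75  79  80  81  82]
334 [96 94 85 46 17 19 17 18 17 36 85 85 87 87 85 87 88 88]
337 [118  95  60  28  18  16  14  14  49 114 109  66  64  62  62  62  63  66]
```

Run:
```python
from station import *
print(job_done()); s=get_state();print(s['t'],s['ee_rot'],s['force'],s['width'])
```

```text
the job is handed in; nothing more can be done
None
the job is handed in; nothing more can be done
```

The turret is one click anticlockwise with the open cup at the nose. The larger black lid is in the cup and turned clockwise to the pulse position. I handed in at about 17.4 s, with the gripper still holding the lid at 58 N. `job_done` gives no verdict and no state afterwards, so I could not check the second after hand-in.

**Final readings**
- **Turret:** the top picture after release matched the detent at +1.047 rad.
- **Turn:** the gripper yaw corresponds to about 44.5° past the slots, against 45° asked. Its moment about z was about 0.23 N m, roughly the return spring plus some friction. I met nothing like the lock click.
- **Lid height:** the front edge of the flange sits on the same image row as when I briefly loosened the grip and the lid rested freely in the cup. At the end I was pressing down with about 11 N.
- **Other things:** the jar, jug, sugar bowl, spoon and the two other lids look unmoved in the last pictures.

**Checks that disagreed or went less cleanly**
- The two cameras disagreed by up to about 2 mm on the cup's position.
- The slot direction is known to about ±0.02 rad (1°), which adds to the turn error.
- The gripper slowly tilted to about 4°, and the lid came into the cup tilted. I loosened the grip inside the cup to let it settle, then gripped it again.
- In both resting pictures the flange sits about 1 pixel higher than the model at home. I took this as a small sideways offset in the clearance, not lift.
- The wrist force peaked at about 66 N when the lid first bottomed, below the 120 N limit.

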